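# Fit the sprung sample-roll spindle into the unwind stand

### The job

Take the sprung spindle with its small paper roll from the grey rest and fit it into the blue unwind stand: blue sprung tip into one cup first, press it in against its spring until the steel tip can pass the other cup's rim, swing it level and let the spring push the steel tip home. Let go, leaving it level, held by its spring in both cups. Feel your way and never press on the stand with more than 25 N, and leave the other things on the bench where they are.

Things in the scene. Friction and masses are not known exactly. Their poses are not given: they have to be found in the camera images.
- spindle: Loose spindle, 120 to 250 g, lying level in the rest, axis 55 mm above the table. Origin: on the axis, mid-roll. Own y = its axis, +y to the blue sprung tip. White paper roll, hard-wound, 44 mm diameter, 40 mm long, fixed on it: grip it here, from above, across the axis. White barrel of 20 mm diameter reaches 45 mm either side of the origin. It fits either way round, but only sprung tip first.
- plain_tip (a point): Outer end of the fixed steel pin, on the axis, 60 mm from the spindle's origin at its -y. Pin 10 mm in diameter, round end. With the sprung tip in a cup and the spindle tilted about 27 degrees, spindle and roll pass above the other cheek; to swing level past the other cup's rim the plunger must be in by at least 13 mm.
- sprung_tip (a point): Outer end of the blue plunger, on the axis, 10 mm in diameter, round end; 85 mm from the spindle's origin when free (145 mm tip to tip). It pushes back along the axis: 5 N to start, plus 0.5 N per mm, at most 16 mm (13 N); beyond that it is solid and the force shoots up. Fitted, it is in by about 3 mm (142 mm tip to tip).
- stand: Unwind stand, fixed: blue base 110 (x) by 220 (y) by 14 mm, origin at the centre of its underside. On it an aluminium yoke with two upright cheeks, 38 mm wide, 8 mm thick, tops 101 mm above the table, carrying two black cups that face each other along the stand's y. The yoke is a side slide, clamped anywhere within 14 mm either way along y: both cups shift together by this.
- cups_mid (a point): Point of the stand midway between the cups, 85 mm above the table, if the yoke were centred; its shift (up to 14 mm along y) is not in this reading: see it or feel for it. Cup rims 61.5 mm to either side, outside diameter 31 mm; bore 24 mm at the rim narrowing to 15 mm at the flat floor, 9 mm deep. Fitted, the pins lie low in the cups, the spindle's axis 80 to 86 mm above the table.
- rest: Grey rest, fixed, base 85 mm (x) by 120 mm (y) by 8 mm, origin at the centre of its underside; two V posts 10 mm thick at y = -35 and +35 mm, tops 58 mm high, carry the barrel on either side of the paper roll.
- roll_a: Full white tissue roll standing up, 110 mm diameter, 114 mm high; leave alone. Origin: centre of underside.
- roll_b: Second full tissue roll, the same; leave alone.
- core: Empty cardboard core standing up, 44 mm diameter, 105 mm high; leave alone. Origin: centre of underside.
- caliper: Digital caliper lying flat, 220 mm long along its y, 13 mm high; leave alone. Origin: underside of its middle.
- puck: White plastic disc 40 mm diameter, 16 mm high; leave alone. Origin: centre of underside.
- weight: Brass weight 38 mm diameter, 54 mm high; leave alone. Origin: centre of underside.
- driver: Screwdriver lying along its x axis; leave alone.
Not all that is in view belongs to the job. Leave any red look-alike of the spindle alone.

How it is judged:
By the outcome, as a careful person would: the job done as asked, in the order asked, and still so for the second after the job is handed in, with the robot touching nothing.
It also fails if it takes over 48 s, if anything falls off the work surface, if the arm or the gripper's body presses on something with over 40 N, if the wrist force passes 120 N, or if a joint passes its speed limit or range.

### The arm

A 6-joint arm with a two-finger parallel gripper is mounted at the origin on the work surface. World frame = base frame: x ahead of the robot, y to its left, z up, the work surface at z = 0. Lengths are in m, angles in rad, forces in N, time in s.
With the tool pointing down it reaches from about 0.425 to 0.925 m from the base axis. Payload 12.5 kg.
Tool frame: the origin (TCP) lies on the centre line of the jaws, within the pads' length; the fingertips stand robot.finger_overhang ahead of it and the grasp point (between the pads) lies 6 mm ahead of it (robot.finger_overhang is the distance from the TCP to the fingertips, in m); z points along the fingers, y is the line along which they close (so a half turn about z gives the same grasp; the last joint's range is limited). The gripper opens to 85 mm and grips with 20 to 120 N. Pads are 22 mm wide; open, the fingers measure 114 mm over their backs; the gripper's body (76 mm by 85 mm) begins 54 mm behind the grasp point. The pads swing forward as they close: fully open they stand 13 mm farther back than shut.
Start: joints at [1.141, 0.491, 1.559, -0, 1.092, -0.106], TCP at [0.199, 0.593, 0.256] pointing down, gripper open.
Joint ranges: [-3.1, 3.1], [-0.84, 2.19], [0.05, 2.79], [-1.13, 4.28], [0.06, 2.93], [-2.69, 2.69]. Speed limits (rad/s): [2.22, 2.22, 2.79, 3.14, 3.14, 3.14].

### API

Orientations are given as a unit quaternion [w, x, y, z].
In Python, from station import robot, optics, models gives the robot as it stands.
- The arm moves only by the tool move_arm, never from a script. Its argument "increments" is a list of rows, each an object of numbers: "dx", "dy", "dz": the shift along the tool's x, y, z in cm; "rx", "ry", "rz": the turn, a rotation vector about the tool's x, y, z in rad. In form: [{"dx": .., "dy": .., "dz": .., "rx": .., "ry": .., "rz": ..}, ...]. A call has 1 to 8 rows; each row is the pose to reach, as a shift and turn from the pose commanded when the call began, along the tool's axes at that moment; what a row does not reach only later rows make up. A row lasts 1/10 s, in which the tool goes at most 50 mm and 8.59 degrees, less where a joint would pass 70% of its speed; a pose out of reach is approached as far as the arm can. A call with a gripper value outside its range is refused whole. "hand" is the finger opening in cm, from 0 to 8.54, set as the call begins (left out, the last holds). The fingers move at their own pace and stop on an object; the grip force is fixed at half the most. Time passes only in rows, so rows that repeat a pose let the fingers close. It gives the time, the measured TCP pose, the force, the opening and the grip force at its end, in the units of the state.
- robot.get_state(): the state, without advancing time (a new reading comes with each control period).
- optics.get_image(name): name is "side" or "top"; returns the picture (420x560x3 uint8, red, green, blue); there is no depth.
- optics.camera_info(name): a dict with "vertical_fov" (degrees; the focal length in pixels is half the picture's height over the tangent of half this angle, whatever the lens; pixels are square), "cx", "cy" (the principal point, pixels), "cam_to_world" (4x4, takes a point from camera to world coordinates). Camera axes: x right, y down, z forward; pixel columns grow to the right and rows downward; lengths in m; the calibration is good to about 2 mm. A picture is of the moment at which its call begins. camera_info takes no time and is no camera call.
- robot.finish_job(): hands the job in; it is judged then, once.
Trained networks look in the newest picture that a camera, given by its name, has taken for a name from the list of things; names that differ only in an ending like _2 or _b are one class to them, and where a whole thing is asked for, a point or a joint stands for the part that bears it (a point fixed in the world has none). Each returns a list of dicts, best first, with "p" (0 to 1); they miss things now and then, are a little off and sometimes report something else, mostly with a low value. They report only what shows in the picture. A call takes as long as a camera call. They do not tell look-alikes from the thing itself.
- models.trace(camera, thing): "mask" (420x560 bool, what is visible of it).
- models.pinpoint(camera, thing): "at" ([x, y, z] in m, in world coordinates, good to about 4 mm: a listed point, or the origin of a listed thing).
The state is a dict: "time": time; "joints": joint angles; "qvel": joint speeds; "joint_efforts": joint torques, N m; "eef_pos": TCP position; "ee_rot": TCP orientation; "force": force on the tool from outside, world axes, zero at the start; "wrist_torque": the same for the moment, N m; "opening": opening from 0.0 (shut) to 1.0 (fully open); "gripper_force": force on a finger pad.
Only numpy, scipy, OpenCV 4.12 (cv2) and the standard library are available. Lean on these libraries where they do the work, as an engineer would, in place of code of your own. Each camera call takes 0.05 s, during which the arm holds its last target. There are 200 camera calls.

## Working session

There is one attempt and no reset: what is moved stays moved. The work goes in short steps, Python scripts to look and compute and a tool call to move; the robot and the scene stay as the last step left them, time stands still between calls to the robot, and variables do not carry over. Pictures are saved under pics/ and viewed, at most 10 in all, crops included, and the job is handed in when it is done.

Besides the shell and the picture viewer there is one more tool, called by a JSON object that holds its "api" and its "payload". move_arm: Moves the arm, as the interface text tells. Its arguments: {"type":"object","properties":{"increments":{"type":"array","items":{"type":"object","properties":{"dx":{"type":"number"},"dy":{"type":"number"},"dz":{"type":"number"},"rx":{"type":"number"},"ry":{"type":"number"},"rz":{"type":"number"}}}},"hand":{"type":"number"}},"required":["increments"]}

```bash
ls; mkdir -p pics; python3 - <<'E'
from station import robot, optics, models
import cv2, numpy as np
for n in("side","top"):
    im=optics.get_image(n); cv2.imwrite(f"pics/{n}0.png",im[:,:,::-1])
    i=optics.camera_info(n); print(n,i["vertical_fov"],i["cx"],i["cy"],np.round(i["cam_to_world"],3).tolist())
    for t in("spindle","plain_tip","sprung_tip","stand","cups_mid","rest"):
        print(t,[(round(d["p"],2),np.round(d["at"],3).tolist()) for d in models.pinpoint(n,t)[:3]])
print(robot.finger_overhang, robot.get_state())
E
```

```text
pics
side 56.800553590708915 283.24087086864847 208.2788133351136 [[-0.838, -0.417, 0.352, 0.166], [-0.546, 0.625, -0.558, 0.693], [0.013, -0.66, -0.751, 0.88], [0.0, 0.0, 0.0, 1.0]]
spindle [(0.78, [0.441, 0.13, 0.023]), (0.75, [0.777, 0.2, 0.021]), (0.73, [0.536, 0.623, 0.02])]
plain_tip [(0.96, [0.586, 0.657, 0.016]), (0.86, [0.425, 0.075, 0.025]), (0.8, [0.753, 0.146, 0.027])]
sprung_tip [(0.66, [0.465, 0.569, 0.022]), (0.42, [0.815, 0.278, 0.02]), (0.39, [0.476, 0.211, 0.026])]
stand [(0.81, [0.528, -0.204, 0.0])]
cups_mid [(0.66, [0.528, -0.207, 0.084])]
rest [(0.62, [0.601, 0.2, -0.004])]
top 51.54450925392226 276.344136924872 206.60620608293289 [[-0.021, -0.998, 0.064, 0.455], [-1.0, 0.021, -0.003, 0.12], [0.002, -0.064, -0.998, 1.536], [0.0, 0.0, 0.0, 1.0]]
spindle [(0.83, [0.599, 0.196, 0.051]), (0.83, [0.781, 0.198, 0.022]), (0.73, [0.607, -0.01, -0.004])]
plain_tip [(0.79, [0.31, 0.359, 0.025]), (0.78, [0.752, 0.148, 0.026]), (0.54, [0.601, 0.142, 0.057])]
sprung_tip [(0.52, [0.466, 0.568, 0.021]), (0.44, [0.813, 0.276, 0.022]), (0.44, [0.478, 0.21, 0.019])]
stand [(0.59,
[... 160 characters left out ...]
ts': array([ 1.14141649e+00,  4.90855148e-01,  1.55894006e+00,  2.44587015e-05,
        1.09173975e+00, -1.05619395e-01]), 'qvel': array([-7.32055367e-04, -5.78860388e-05, -2.17599008e-03, -6.14087801e-04,
       -3.67468814e-04,  1.05603445e-03]), 'joint_efforts': array([-1.55506197e-03, -6.18144822e+01, -2.61815894e+01, -1.90474875e-04,
        1.93825631e-04,  1.34373954e-05]), 'eef_pos': array([0.19881221, 0.59251907, 0.256341  ]), 'ee_rot': array([-2.84230788e-06,  1.61179692e-01,  9.86925076e-01,  3.06886051e-05]), 'force': array([-0.117693  , -0.60298914, -0.06439508]), 'wrist_torque': array([-0.06373587, -0.02069885, -0.00079862]), 'gripper_force': 0.0, 'opening': 1.0019773588558087}
```

View pics/side0.png

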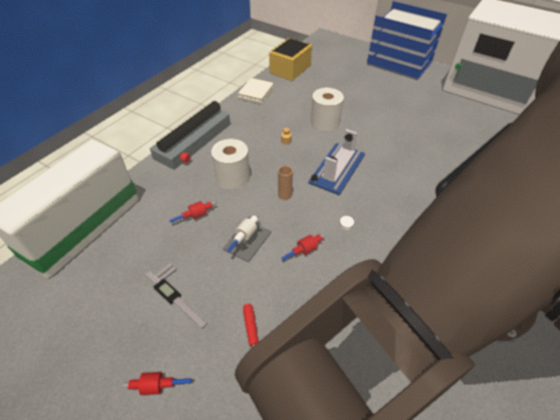

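View pics/top0.png

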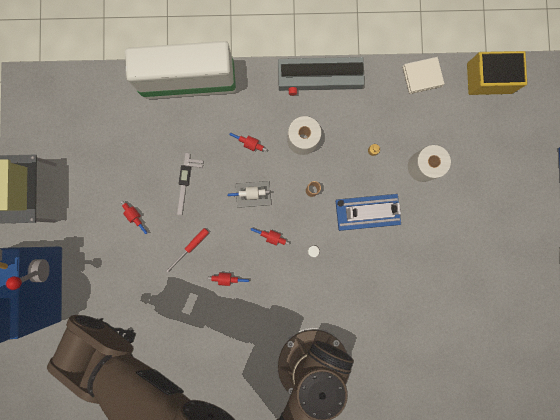

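The white spindle lies on the grey rest at top (252,193), with its blue tip to the left (+y). The stand is at (368,212) and slightly yawed. The red copies are decoys. Next I'll take a closer look at the stand and rest.

```bash
cat > h.py <<'E'
import cv2, numpy as np
from station import robot, optics, models
def cam(n):
    i=optics.camera_info(n); return 210/np.tan(np.radians(i["vertical_fov"]/2)),i["cx"],i["cy"],np.array(i["cam_to_world"])
def ray(n,uv,z):
    f,cx,cy,T=cam(n); uv=np.atleast_2d(uv).astype(float)
    d=np.c_[(uv[:,0]-cx)/f,(uv[:,1]-cy)/f,np.ones(len(uv))]@T[:3,:3].T
    return T[:3,3]+d*((z-T[2,3])/d[:,2])[:,None]
def proj(n,P):
    f,cx,cy,T=cam(n); p=(np.atleast_2d(P)-T[:3,3])@T[:3,:3]
    return p[:,:2]/p[:,2:]*f+[cx,cy]
E
python3 - <<'E'
from h import *
a=cv2.imread("pics/top0.png"); s=cv2.imread("pics/side0.png")
up=lambda im,r,k:cv2.resize(im[r[1]:r[3],r[0]:r[2]],None,fx=k,fy=k,interpolation=cv2.INTER_CUBIC)
A=up(a,(325,185,410,240),9); cv2.imwrite("pics/c1.png",A)
B=up(s,(300,120,370,195),8); cv2.imwrite("pics/c2.png",B)
for n,im in(("top",a),("side",s)):
    h=cv2.cvtColor(im,cv2.COLOR_BGR2HSV)
    m=((h[...,0]>95)&(h[...,0]<125)&(h[...,1]>120)).astype(np.uint8)
    box=(325,185,410,240) if n=="top" else (300,120,370,195)
    M=np.zeros_like(m);M[box[1]:box[3],box[0]:box[2]]=m[box[1]:box[3],box[0]:box[2]]
    p=np.argwhere(M)[:,::-1]; w=ray(n,p,0.014)[:,:2]
    r=cv2.minAreaRect((w*1000).astype(np.float32)); print(n,"base",r)
print("mask spindle/rest")
for t in("rest","spindle"):
  for d in models.trace("top",t)[:3]:
    m=d["mask"]; p=np.argwhere(m)[:,::-1]
    z=0.008 if t=="rest" else .055
    w=ray("top",p,z)[:,:2]; print(t,d["p"],p.mean(0),cv2.minAreaRect((w*1000).astype(np.float32)))
E
```

```text
top base ((526.5225219726562, -204.25216674804688), (106.25479125976562, 216.98464965820312), 4.159195899963379)
side base ((522.9820556640625, -198.14695739746094), (102.29203033447266, 213.17044067382812), 4.879025936126709)
mask spindle/rest
rest 0.76 [253.61834862 194.41284404] ((598.931884765625, 196.3571014404297), (84.98080444335938, 118.76394653320312), 3.2221803665161133)
spindle 0.81 [251.2305296  192.46105919] ((599.4571533203125, 207.89547729492188), (136.6536865234375, 44.61345291137695), 88.79608917236328)
spindle 0.73 [249.20503597 142.        ] ((776.9479370117188, 210.39947509765625), (135.94985961914062, 43.455299377441406), 61.9924430847168)
spindle 0.63 [132.26470588 214.72222222] ((525.5531005859375, 602.83154296875), (132.5757293701172, 44.896663665771484), 33.22447204589844)
```

View pics/c1.png

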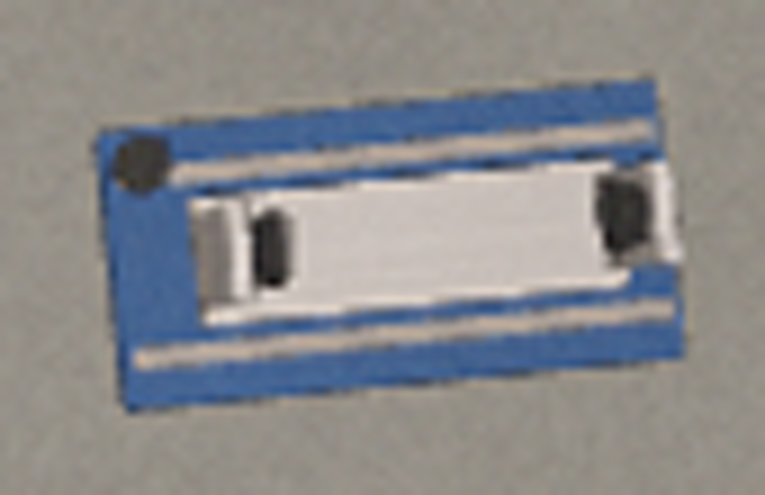

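View pics/c2.png

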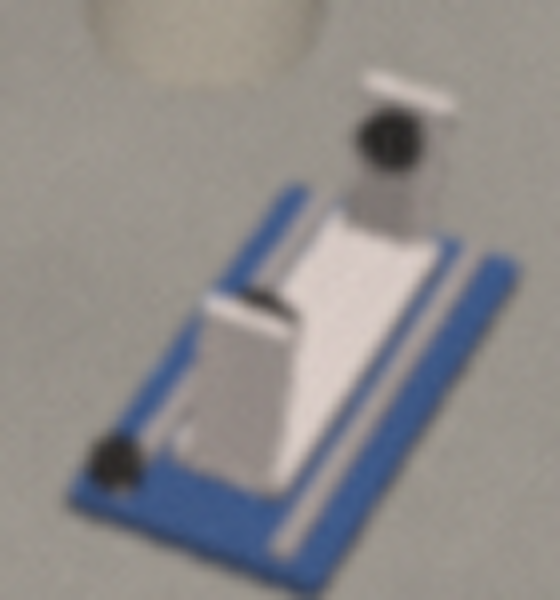

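Both views show the yoke shifted toward −y. The cheek tops are at crop c1 (240,250) and (667,213), and at crop c2 (252,308) and (410,91). I'll turn these into world positions.

```bash
python3 - <<'E'
from h import *
T=ray("top",(np.array([[240,250],[667,213]])+.5)/9-.5+[325,185],.101)
S=ray("side",(np.array([[252,308],[410,91]])+.5)/8-.5+[300,120],.101)
print(T,S,T.mean(0),S.mean(0))
for q in(T,S):
    d=q[0]-q[1]; print(np.linalg.norm(d),np.degrees(np.arctan2(-d[0],d[1])))
for c in("top","side"):
  for t in("cups_mid","stand","spindle","sprung_tip","plain_tip"):
    r=[d for d in models.pinpoint(c,t) if t in("cups_mid","stand") or (abs(d["at"][0]-.6)<.03 and abs(d["at"][1]-.2)<.12)]
    print(c,t,[(round(d["p"],2),np.round(d["at"],4)) for d in r])
# spindle mask direction (drop rest): PCA on bright/white+blue
m=[d for d in models.trace("top","spindle") if abs(np.argwhere(d["mask"])[:,1].mean()-252)<8 and abs(np.argwhere(d["mask"])[:,0].mean()-193)<8][0]["mask"]
p=np.argwhere(m)[:,::-1]
for u in np.unique(p[:,0]): 
    q=p[p[:,0]==u]; w=ray("top",[[u,q[:,1].min()-.5],[u,q[:,1].max()+.5]],.055); print(u,np.round(w[:,1].mean(),4),np.round(w[:,0].mean(),4),np.round(np.ptp(w[:,0]),3))
E
```

```text
[[ 0.52206018 -0.13122352  0.101     ]
 [ 0.53234736 -0.28851747  0.101     ]] [[ 0.52117197 -0.13413033  0.101     ]
 [ 0.53102306 -0.28674506  0.101     ]] [ 0.52720377 -0.2098705   0.101     ] [ 0.52609751 -0.21043769  0.101     ]
0.15762998788649157 3.7418715512628844
0.15293233072289678 3.6932456722878135
top cups_mid [(0.84, array([ 0.5256, -0.2021,  0.0874]))]
top stand [(0.59, array([ 5.282e-01, -2.028e-01, -2.000e-04]))]
top spindle [(0.83, array([0.599 , 0.1962, 0.0514]))]
top sprung_tip []
top plain_tip [(0.54, array([0.6012, 0.1415, 0.0569]))]
side cups_mid [(0.66, array([ 0.5277, -0.2074,  0.0843]))]
side stand [(0.81, array([ 5.281e-01, -2.042e-01,  1.000e-04]))]
side spindle [(0.58, array([0.5954, 0.198 , 0.056 ]))]
side sprung_tip [(0.37, array([0.5976, 0.281 , 0.0538]))]
side plain_tip [(0.66, array([0.6054, 0.1366, 0.0508]))]
229 0.2763 0.5957 0.003
230 0.2729 0.5957 0.01
231 0.2695 0.5956 0.01
232 0.2661 0.5955 0.01
233 0.2627 0.5954 0.01
234 0.2592 0.5954 0.01
235 0.2558 0.5953 0.01
236 0.2524 0.5952 0.01
237 0.249 0.5952 0.01
238 0.2456 0.5951 0.017
239 0.2421 0.5967 0.021
240 0.2387 0.5967 0.021
241 0.2353 0.5966 0.021
242 0.2319 0.5965 0.021
243 0.2284 0.5982 0.024
244 0.225 0.5981 0.024
245 0.2216 0.6015 0.031
246 0.2181 0.6014 0.038
247 0.2148 0.5996 0.048
248 0.2113 0.5995 0.048
249 0.2079 0.5995 0.048
250 0.2045 0.5994 0.048
251 0.2011 0.5993 0.048
252 0.1977 0.5992 0.048
253 0.1943 0.5992 0.048
254 0.1908 0.5991 0.048
255 0.1874 0.599 0.048
256 0.184 0.6007 0.045
257 0.1806 0.6006 0.045
258 0.1772 0.5988 0.041
259 0.1738 0.5987 0.034
260 0.1703 0.6021 0.027
261 0.1669 0.602 0.027
262 0.1634 0.6019 0.027
263 0.16 0.6019 0.027
264 0.1566 0.6018 0.021
265 0.1532 0.6017 0.021
266 0.1497 0.6034 0.017
267 0.1463 0.6033 0.017
268 0.1429 0.6032 0.01
269 0.1395 0.6014 0.007
```

```bash
cat >> h.py <<'E'
from scipy.spatial.transform import Rotation as R
def pose():
    s=robot.get_state(); q=s["ee_rot"]; return s["eef_pos"],R.from_quat([*q[1:],q[0]]),s
def tool(yaw,tilt=0):  # x along axis to sprung tip, z down; tilt>0: sprung end down
    y=np.radians(yaw); X=[-np.sin(y),np.cos(y),0]; Y=[np.cos(y),np.sin(y),0]
    return R.from_matrix(np.c_[X,Y,[0,0,-1]])*R.from_euler("y",-tilt,degrees=True)
def inc(p,r,p0,r0):
    d=r0.inv().apply(np.array(p)-p0)*100; w=(r0.inv()*r).as_rotvec()
    return dict(zip(("dx","dy","dz","rx","ry","rz"),np.round(np.r_[d,w],3).tolist()))
E
python3 - <<'E'
from h import *
p,r,s=pose(); print(inc([.599,.197,.14],tool(3.1),p,r))
E
```

```text
{'dx': -50.523, 'dy': -24.766, 'dz': 11.629, 'rx': 0.0, 'ry': -0.0, 'rz': 1.193}
```

{"api": "move_arm", "payload": {"increments": [{"dx":-50.5,"dy":-24.8,"dz":11.6,"rz":1.193},{"dx":-50.5,"dy":-24.8,"dz":11.6,"rz":1.193},{"dx":-50.5,"dy":-24.8,"dz":11.6,"rz":1.193},{"dx":-50.5,"dy":-24.8,"dz":11.6,"rz":1.193},{"dx":-50.5,"dy":-24.8,"dz":11.6,"rz":1.193},{"dx":-50.5,"dy":-24.8,"dz":11.6,"rz":1.193},{"dx":-50.5,"dy":-24.8,"dz":11.6,"rz":1.193},{"dx":-50.5,"dy":-24.8,"dz":11.6,"rz":1.193}], "hand": 7}}

```text
invalid input at $.increments[0]: expected keys dx, dy, dz, rx, ry, rz
```

```bash
python3 - <<'E'
from h import *
p,r,s=pose(); print(s["time"],p,r.as_matrix().round(3).tolist(),s["force"],s["opening"],inc([.599,.197,.14],tool(3.1),p,r))
E
```

```text
1.35 [0.19883397 0.59254034 0.25632945] [[-0.948, 0.318, 0.0], [0.318, 0.948, 0.0], [0.0, 0.0, -1.0]] [0.18109712 0.4318242  0.13726485] 0.9995786947938855 {'dx': -50.523, 'dy': -24.766, 'dz': 11.629, 'rx': 0.0, 'ry': -0.0, 'rz': 1.193}
```

{"api": "move_arm", "payload": {"increments": [{"dx":-50.5,"dy":-24.8,"dz":11.6,"rx":0,"ry":0,"rz":1.193},{"dx":-50.5,"dy":-24.8,"dz":11.6,"rx":0,"ry":0,"rz":1.193},{"dx":-50.5,"dy":-24.8,"dz":11.6,"rx":0,"ry":0,"rz":1.193},{"dx":-50.5,"dy":-24.8,"dz":11.6,"rx":0,"ry":0,"rz":1.193},{"dx":-50.5,"dy":-24.8,"dz":11.6,"rx":0,"ry":0,"rz":1.193},{"dx":-50.5,"dy":-24.8,"dz":11.6,"rx":0,"ry":0,"rz":1.193},{"dx":-50.5,"dy":-24.8,"dz":11.6,"rx":0,"ry":0,"rz":1.193},{"dx":-50.5,"dy":-24.8,"dz":11.6,"rx":0,"ry":0,"rz":1.193}], "hand": 7}}

```text
time: 2.15
eef_pos: [0.4785, 0.3154, 0.1753]
ee_rot: [0.0, 0.69, 0.724, 0.0]
force: [0.9, 1.8, -0.2]
opening: 0.819
gripper_force: 0.0
```

```bash
python3 - <<'E'
from h import *
p,r,s=pose(); print(s["time"],p,r.as_matrix().round(3).tolist(),s["force"],s["opening"],inc([.599,.197,.14],tool(3.1),p,r))
E
```

```text
2.15 [0.47853779 0.31538923 0.17533413] [[-0.048, 0.999, 0.0], [0.999, 0.048, 0.0], [0.0, 0.0, -1.0]] [ 0.91885052  1.7589864  -0.15972166] 0.8186617368893946 {'dx': -12.404, 'dy': 11.463, 'dz': 3.535, 'rx': 0.0, 'ry': -0.0, 'rz': -0.006}
```

{"api": "move_arm", "payload": {"increments": [{"dx":-12.4,"dy":11.4,"dz":3.5,"rx":0,"ry":0,"rz":0},{"dx":-12.4,"dy":11.4,"dz":3.5,"rx":0,"ry":0,"rz":0},{"dx":-12.4,"dy":11.4,"dz":3.5,"rx":0,"ry":0,"rz":0},{"dx":-12.4,"dy":11.4,"dz":3.5,"rx":0,"ry":0,"rz":0},{"dx":-12.4,"dy":11.4,"dz":3.5,"rx":0,"ry":0,"rz":0},{"dx":-12.4,"dy":11.4,"dz":3.5,"rx":0,"ry":0,"rz":0}]}}

```text
time: 2.75
eef_pos: [0.5974, 0.1995, 0.1404]
ee_rot: [-0.0, 0.688, 0.726, -0.0]
force: [-0.6, 0.9, -0.1]
opening: 0.821
gripper_force: 0.0
```

```bash
python3 - <<'E'
from h import *
p,r,s=pose(); print(s["time"],p,r.as_matrix().round(3).tolist(),s["force"],s["opening"],inc([.599,.197,.059],tool(3.1),p,r))
E
```

```text
2.75 [0.59737113 0.19946009 0.1403957 ] [[-0.053, 0.999, -0.001], [0.999, 0.053, 0.0], [0.0, -0.001, -1.0]] [-0.55218565  0.87329137 -0.10913685] 0.8207975954589604 {'dx': -0.255, 'dy': 0.155, 'dz': 8.139, 'rx': -0.001, 'ry': -0.0, 'rz': -0.001}
```

{"api": "move_arm", "payload": {"increments": [{"dx":-0.2,"dy":0.15,"dz":4.0,"rx":0,"ry":0,"rz":0},{"dx":-0.2,"dy":0.15,"dz":6.5,"rx":0,"ry":0,"rz":0},{"dx":-0.2,"dy":0.15,"dz":8.1,"rx":0,"ry":0,"rz":0},{"dx":-0.2,"dy":0.15,"dz":8.1,"rx":0,"ry":0,"rz":0}]}}

```text
time: 3.15
eef_pos: [0.5981, 0.1983, 0.0581]
ee_rot: [-0.001, 0.687, 0.726, -0.001]
force: [-0.3, -0.4, 0.2]
opening: 0.825
gripper_force: 0.0
```

```bash
python3 - <<'E'
from h import *
im=optics.get_image("side"); c=im[180:280,190:300]; cv2.imwrite("pics/g.png",cv2.resize(c,None,fx=5,fy=5,interpolation=2)[:,:,::-1])
p,r,s=pose(); print(s["time"],p,s["force"],s["opening"],inc([.599,.197,.059],tool(3.1),p,r))
E
```

```text
3.2 [0.59886308 0.19831135 0.0595613 ] [0.50347182 0.49697069 0.41866348] 0.8148025972904707 {'dx': -0.132, 'dy': 0.006, 'dz': 0.056, 'rx': -0.001, 'ry': 0.0, 'rz': 0.001}
```

View pics/g.png

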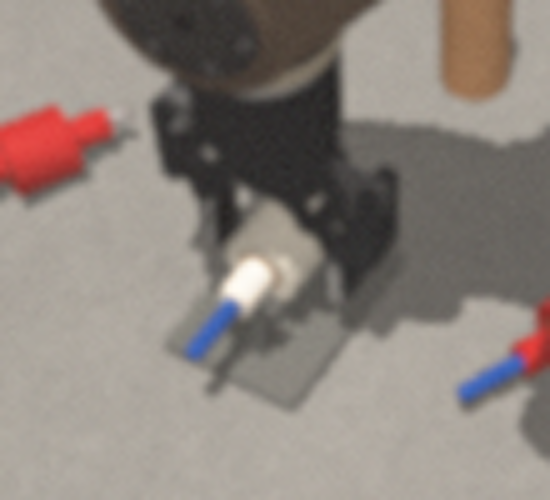

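The fingers straddle the roll, and the blue tip shows at crop (190,352). I'll close now.

{"api": "move_arm", "payload": {"hand": 3.5, "increments": [{"dx":0,"dy":0,"dz":0,"rx":0,"ry":0,"rz":0},{"dx":0,"dy":0,"dz":0,"rx":0,"ry":0,"rz":0},{"dx":0,"dy":0,"dz":0,"rx":0,"ry":0,"rz":0},{"dx":0,"dy":0,"dz":0,"rx":0,"ry":0,"rz":0},{"dx":0,"dy":0,"dz":0,"rx":0,"ry":0,"rz":0},{"dx":0,"dy":0,"dz":0,"rx":0,"ry":0,"rz":0}]}}

```text
time: 3.8
eef_pos: [0.599, 0.1977, 0.0612]
ee_rot: [-0.0, 0.688, 0.726, 0.0]
force: [-5.7, -0.3, 7.6]
opening: 0.494
gripper_force: 59.8
```

{"api": "move_arm", "payload": {"increments": [{"dx":0,"dy":0,"dz":-2,"rx":0,"ry":0,"rz":0},{"dx":0,"dy":0,"dz":-6,"rx":0,"ry":0,"rz":0},{"dx":0,"dy":0,"dz":-10,"rx":0,"ry":0,"rz":0},{"dx":0,"dy":0,"dz":-14,"rx":0,"ry":0,"rz":0},{"dx":0,"dy":0,"dz":-14,"rx":0,"ry":0,"rz":0},{"dx":0,"dy":0,"dz":-14,"rx":0,"ry":0,"rz":0}]}}

```text
time: 4.4
eef_pos: [0.5994, 0.1974, 0.2009]
ee_rot: [0.001, 0.688, 0.726, 0.001]
force: [-0.4, 0.4, -2.2]
opening: 0.494
gripper_force: 61.4
```

```bash
cat >> h.py <<'E'
M=np.array([.527,-.210,.085]); YAW=4.0
A=np.array([-np.sin(np.radians(YAW)),np.cos(np.radians(YAW)),0])
TIP=np.array([.085,0,.0062])
def tcp(tip,r,comp=0): return tip-r.apply(TIP-[comp,0,0])
E
python3 - <<'E'
from h import *
p,r,s=pose(); print(s["time"],p,s["force"],s["opening"],s["gripper_force"])
for c in("top","side"):
  optics.get_image(c)
  for t in("spindle","sprung_tip","plain_tip"):
    print(c,t,[(round(d["p"],2),np.round(r.inv().apply(d["at"]-p)*1000,1)) for d in models.pinpoint(c,t) if np.linalg.norm(d["at"]-p)<.11])
r1=tool(YAW,28); t=M+A*.0445+[0,0,.06]; print(tcp(t,r1),inc(tcp(t,r1),r1,p,r))
E
```

```text
4.4 [0.59937933 0.19739448 0.20089624] [-0.3506473   0.44893678 -2.16123087] 0.4935412952532966 61.35673642158508
top spindle []
top sprung_tip []
top plain_tip []
side spindle [(0.92, array([-3.6,  1.7,  7.6]))]
side sprung_tip [(0.59, array([83.3,  3. , 11. ]))]
side plain_tip [(0.77, array([-60. ,   2. ,   9.1]))]
[ 0.52892806 -0.23757249  0.19037936] {'dx': -43.054, 'dy': -9.384, 'dz': 1.009, 'rx': -0.001, 'ry': -0.489, 'rz': -0.016}
```

{"api": "move_arm", "payload": {"increments": [{"dx":-43,"dy":-9.4,"dz":0,"rx":0,"ry":-0.489,"rz":-0.016},{"dx":-43,"dy":-9.4,"dz":0,"rx":0,"ry":-0.489,"rz":-0.016},{"dx":-43,"dy":-9.4,"dz":0,"rx":0,"ry":-0.489,"rz":-0.016},{"dx":-43,"dy":-9.4,"dz":0,"rx":0,"ry":-0.489,"rz":-0.016},{"dx":-43,"dy":-9.4,"dz":0,"rx":0,"ry":-0.489,"rz":-0.016},{"dx":-43,"dy":-9.4,"dz":0,"rx":0,"ry":-0.489,"rz":-0.016},{"dx":-43,"dy":-9.4,"dz":0,"rx":0,"ry":-0.489,"rz":-0.016},{"dx":-43,"dy":-9.4,"dz":0,"rx":0,"ry":-0.489,"rz":-0.016}]}}

```text
time: 5.6
eef_pos: [0.5346, -0.1992, 0.1993]
ee_rot: [0.176, 0.661, 0.71, -0.166]
force: [1.3, -1.2, -1.5]
opening: 0.495
gripper_force: 61.3
```

```bash
python3 - <<'E'
from h import *
p,r,s=pose(); print(s["time"],p,s["force"],s["opening"],s["gripper_force"])
r1=tool(YAW,28); t=M+A*.0445+[0,0,.06]; print(tcp(t,r1),inc(tcp(t,r1),r1,p,r))
E
```

```text
5.6 [ 0.53464935 -0.19923945  0.19933967] [ 1.31298795 -1.19719043 -1.53585623] 0.4951203241882394 61.3342022895813
[ 0.52892806 -0.23757249  0.19037936] {'dx': -2.919, 'dy': -0.834, 'dz': 2.571, 'rx': -0.003, 'ry': 0.0, 'rz': 0.002}
```

{"api": "move_arm", "payload": {"increments": [{"dx":-2.2,"dy":-0.6,"dz":1.8,"rx":0,"ry":0,"rz":0},{"dx":-2.2,"dy":-0.6,"dz":1.8,"rx":0,"ry":0,"rz":0},{"dx":-2.2,"dy":-0.6,"dz":1.8,"rx":0,"ry":0,"rz":0},{"dx":-2.2,"dy":-0.6,"dz":1.8,"rx":0,"ry":0,"rz":0}]}}

```text
time: 6.0
eef_pos: [0.5313, -0.2249, 0.1939]
ee_rot: [0.176, 0.661, 0.71, -0.166]
force: [0.5, -0.3, -1.7]
opening: 0.498
gripper_force: 61.3
```

```bash
python3 - <<'E'
from h import *
p,r,s=pose(); print(s["time"],p,s["force"],s["opening"],s["gripper_force"])
for c in("top","side"):
  im=optics.get_image(c); cv2.imwrite(f"pics/h_{c}.png",im[:,:,::-1])
  for t in("spindle","sprung_tip","plain_tip"):
    print(c,t,[(round(d["p"],2),np.round(r.inv().apply(d["at"]-p)*1000,1)) for d in models.pinpoint(c,t) if np.linalg.norm(d["at"]-p)<.11])
a=cv2.imread("pics/h_top.png")[175:250,320:420];b=cv2.imread("pics/h_side.png")[80:200,280:400]
cv2.imwrite("pics/h.png",np.hstack([cv2.resize(a,(400,300),interpolation=2),cv2.resize(b,(400,400),interpolation=2)[:300]]))
r1=tool(YAW,28)
for h in(.06,.0): t=M+A*.0445+[0,0,h]; print(inc(tcp(t,r1),r1,p,r))
E
```

```text
6.0 [ 0.53134832 -0.22488718  0.19392544] [ 0.49625096 -0.25748578 -1.73687454] 0.4975902972072198 61.321449279785156
top spindle [(0.43, array([5.3, 1.3, 8. ]))]
top sprung_tip []
top plain_tip []
side spindle [(0.56, array([-1.4, -0.2,  2.9]))]
side sprung_tip [(0.49, array([85.2,  3.7,  6.9]))]
side plain_tip [(0.73, array([-60.9,   4.8,   7.5]))]
{'dx': -0.935, 'dy': -0.329, 'dz': 0.9, 'rx': -0.003, 'ry': 0.0, 'rz': 0.002}
{'dx': 1.882, 'dy': -0.306, 'dz': 6.198, 'rx': -0.003, 'ry': 0.0, 'rz': 0.002}
```

View pics/h.png

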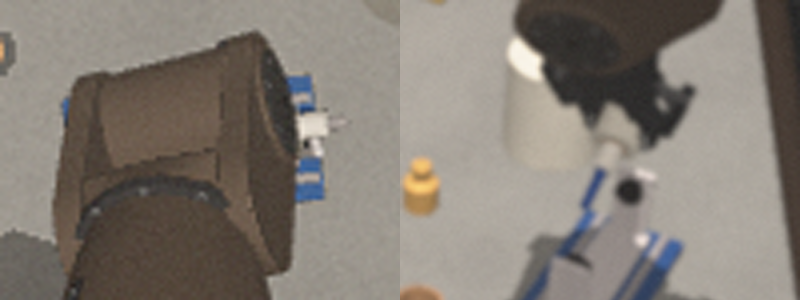

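In the right-hand crop the tilted spindle is above the stand: blue tip at (590,190), aimed at the near +y cup, with the steel end over the far cheek. I'll lower it between the cups.

{"api": "move_arm", "payload": {"increments": [{"dx":-0.6,"dy":-0.3,"dz":1.5,"rx":0,"ry":0,"rz":0},{"dx":0.5,"dy":-0.3,"dz":3.6,"rx":0,"ry":0,"rz":0},{"dx":1.4,"dy":-0.3,"dz":5.3,"rx":0,"ry":0,"rz":0},{"dx":1.9,"dy":-0.3,"dz":6.2,"rx":0,"ry":0,"rz":0},{"dx":1.9,"dy":-0.3,"dz":6.2,"rx":0,"ry":0,"rz":0},{"dx":1.9,"dy":-0.3,"dz":6.2,"rx":0,"ry":0,"rz":0}]}}

```text
time: 7.0
eef_pos: [0.5286, -0.2387, 0.13]
ee_rot: [0.175, 0.662, 0.71, -0.167]
force: [-0.4, -0.2, -0.7]
opening: 0.493
gripper_force: 61.3
```

```bash
cat > st.py <<'E'
from h import *
import sys
p,r,s=pose(); tip=p+r.apply(TIP)
d=tip-M; print("t",round(s["time"],2),"tip along/across/up mm",np.round(np.array([d@A,d@np.cross(A,[0,0,1]),d[2]])*1000,1),"F(a,x,z)",np.round([s["force"]@A,s["force"]@np.cross(A,[0,0,1]),s["force"][2]],1),"tq",np.round(s["wrist_torque"],2),"axis F",round(float(s["force"]@r.apply([1,0,0])),1),"tilt",np.round(-r.as_euler("xyz",degrees=True),1), "grip",s["gripper_force"])
E
cat >> st.py <<'E'
for a in sys.argv[1:]:
    al,ac,up,ti,co=map(float,a.split(","))
    r1=tool(YAW,ti); print(a,inc(tcp(M+A*al/1e3+np.cross(A,[0,0,1])*ac/1e3+[0,0,up/1e3],r1,co/1e3),r1,p,r))
E
python3 st.py 44.5,0,0,28,0 54.5,0,0,28,0 60.5,0,0,28,0
```

```text
t 7.0 tip along/across/up mm [43.4 -0.5 -0.3] F(a,x,z) [-0.2 -0.4 -0.7] tq [0.33 0.01 0.02] axis F 0.2 tilt [179.7 -28.  -94.1] grip 61.32181406021118
44.5,0,0,28,0 {'dx': 0.08, 'dy': 0.039, 'dz': -0.082, 'rx': -0.004, 'ry': -0.0, 'rz': 0.001}
54.5,0,0,28,0 {'dx': 0.963, 'dy': 0.039, 'dz': -0.551, 'rx': -0.004, 'ry': -0.0, 'rz': 0.001}
60.5,0,0,28,0 {'dx': 1.493, 'dy': 0.038, 'dz': -0.833, 'rx': -0.004, 'ry': -0.0, 'rz': 0.001}
```

{"api": "move_arm", "payload": {"increments": [{"dx":0.44,"dy":0,"dz":-0.23,"rx":0,"ry":0,"rz":0},{"dx":0.88,"dy":0,"dz":-0.47,"rx":0,"ry":0,"rz":0},{"dx":1.32,"dy":0,"dz":-0.7,"rx":0,"ry":0,"rz":0},{"dx":1.59,"dy":0,"dz":-0.84,"rx":0,"ry":0,"rz":0},{"dx":1.77,"dy":0,"dz":-0.94,"rx":0,"ry":0,"rz":0},{"dx":1.9,"dy":0,"dz":-1.01,"rx":0,"ry":0,"rz":0},{"dx":1.9,"dy":0,"dz":-1.01,"rx":0,"ry":0,"rz":0}]}}

```text
time: 7.7
eef_pos: [0.5273, -0.2166, 0.1303]
ee_rot: [0.176, 0.661, 0.71, -0.166]
force: [0.6, 0.3, -1.3]
opening: 0.497
gripper_force: 61.3
```

```bash
python3 st.py 67,0,0,28,0
```

```text
t 7.7 tip along/across/up mm [65.6 -0.3 -0.1] F(a,x,z) [ 0.3  0.6 -1.3] tq [ 0.34  0.   -0.06] axis F 0.9 tilt [179.8 -28.  -94.1] grip 61.32235765457153
67,0,0,28,0 {'dx': 0.123, 'dy': 0.017, 'dz': -0.073, 'rx': -0.003, 'ry': 0.0, 'rz': 0.002}
```

{"api": "move_arm", "payload": {"increments": [{"dx":0.09,"dy":0,"dz":-0.05,"rx":0,"ry":0,"rz":0},{"dx":0.18,"dy":0,"dz":-0.09,"rx":0,"ry":0,"rz":0},{"dx":0.27,"dy":0,"dz":-0.14,"rx":0,"ry":0,"rz":0},{"dx":0.27,"dy":0,"dz":-0.14,"rx":0,"ry":0,"rz":0}]}}

```text
time: 8.1
eef_pos: [0.527, -0.2136, 0.1303]
ee_rot: [0.176, 0.662, 0.71, -0.166]
force: [1.1, 0.4, -1.5]
opening: 0.496
gripper_force: 61.3
```

```bash
python3 st.py
```

```text
t 8.1 tip along/across/up mm [68.5 -0.4 -0.1] F(a,x,z) [ 0.3  1.2 -1.5] tq [ 0.33  0.   -0.02] axis F 1.0 tilt [179.8 -28.  -94.1] grip 61.32156729698181
```

{"api": "move_arm", "payload": {"increments": [{"dx":0.1,"dy":0,"dz":-0.02,"rx":0,"ry":0,"rz":0},{"dx":0.2,"dy":0,"dz":-0.04,"rx":0,"ry":0,"rz":0},{"dx":0.3,"dy":0,"dz":-0.06,"rx":0,"ry":0,"rz":0},{"dx":0.4,"dy":0,"dz":-0.08,"rx":0,"ry":0,"rz":0},{"dx":0.4,"dy":0,"dz":-0.08,"rx":0,"ry":0,"rz":0}]}}

```text
time: 8.6
eef_pos: [0.5269, -0.2102, 0.1294]
ee_rot: [0.176, 0.662, 0.71, -0.167]
force: [0.4, -5.6, 0.7]
opening: 0.496
gripper_force: 61.3
```

```bash
python3 st.py
```

```text
t 8.6 tip along/across/up mm [71.9 -0.3 -1.1] F(a,x,z) [-5.6 -0.   0.7] tq [-0.64  0.04  0.  ] axis F -5.3 tilt [179.8 -28.1 -94.1] grip 61.32468581199646
```

Contact came at the expected floor depth, with about 6 N along the axis. I'll compress along the axis.

{"api": "move_arm", "payload": {"increments": [{"dx":0.15,"dy":0,"dz":0,"rx":0,"ry":0,"rz":0},{"dx":0.3,"dy":0,"dz":0,"rx":0,"ry":0,"rz":0},{"dx":0.45,"dy":0,"dz":0,"rx":0,"ry":0,"rz":0},{"dx":0.6,"dy":0,"dz":0,"rx":0,"ry":0,"rz":0},{"dx":0.6,"dy":0,"dz":0,"rx":0,"ry":0,"rz":0}]}}

```text
time: 9.1
eef_pos: [0.5266, -0.2052, 0.1267]
ee_rot: [0.176, 0.661, 0.71, -0.167]
force: [0.2, -8.0, 1.8]
opening: 0.498
gripper_force: 61.3
```

```bash
python3 st.py
```

```text
t 9.1 tip along/across/up mm [76.9 -0.2 -3.7] F(a,x,z) [-8.  -0.3  1.8] tq [-1.02  0.04 -0.02] axis F -7.9 tilt [179.8 -28.1 -94.1] grip 61.315330266952515
```

{"api": "move_arm", "payload": {"increments": [{"dx":0.15,"dy":0,"dz":0,"rx":0,"ry":0,"rz":0},{"dx":0.3,"dy":0,"dz":0,"rx":0,"ry":0,"rz":0},{"dx":0.45,"dy":0,"dz":0,"rx":0,"ry":0,"rz":0},{"dx":0.55,"dy":0,"dz":0,"rx":0,"ry":0,"rz":0},{"dx":0.55,"dy":0,"dz":0,"rx":0,"ry":0,"rz":0}]}}

```text
time: 9.6
eef_pos: [0.5262, -0.2007, 0.1244]
ee_rot: [0.176, 0.661, 0.71, -0.167]
force: [-0.7, -10.7, 2.8]
opening: 0.499
gripper_force: 61.3
```

```bash
python3 st.py
```

```text
t 9.6 tip along/across/up mm [81.4 -0.2 -6.2] F(a,x,z) [-10.6  -1.4   2.8] tq [-1.43  0.09 -0.01] axis F -10.6 tilt [179.8 -28.1 -94.1] grip 61.3016939163208
```

```bash
python3 - <<'E'
from h import *
p,r,s=pose()
C=M+A*.0655+[0,0,.0020]
for t,c in((28,14.5),(24,14.7),(20,14.7),(16,14.7),(12,14.7)):
    r1=tool(YAW,t); print(t,inc(tcp(C+r1.apply([.005,0,0]),r1,c/1e3),r1,p,r))
E
```

```text
28 {'dx': 0.161, 'dy': 0.011, 'dz': 0.044, 'rx': -0.004, 'ry': 0.002, 'rz': 0.001}
24 {'dx': 0.154, 'dy': 0.013, 'dz': 0.501, 'rx': -0.004, 'ry': 0.072, 'rz': 0.001}
20 {'dx': 0.16, 'dy': 0.015, 'dz': 0.959, 'rx': -0.004, 'ry': 0.142, 'rz': 0.001}
16 {'dx': 0.197, 'dy': 0.016, 'dz': 1.415, 'rx': -0.004, 'ry': 0.212, 'rz': 0.001}
12 {'dx': 0.267, 'dy': 0.018, 'dz': 1.868, 'rx': -0.004, 'ry': 0.281, 'rz': 0.001}
```

{"api": "move_arm", "payload": {"increments": [{"dx":0.16,"dy":0,"dz":0.04,"rx":0,"ry":0,"rz":0},{"dx":0.155,"dy":0,"dz":0.5,"rx":0,"ry":0.07,"rz":0},{"dx":0.16,"dy":0,"dz":0.96,"rx":0,"ry":0.142,"rz":0},{"dx":0.2,"dy":0,"dz":1.41,"rx":0,"ry":0.212,"rz":0},{"dx":0.2,"dy":0,"dz":1.41,"rx":0,"ry":0.212,"rz":0},{"dx":0.2,"dy":0,"dz":1.41,"rx":0,"ry":0.212,"rz":0}]}}

```text
time: 10.2
eef_pos: [0.5266, -0.2062, 0.1107]
ee_rot: [0.1, 0.676, 0.724, -0.096]
force: [0.3, -12.3, 0.6]
opening: 0.494
gripper_force: 61.3
```

```bash
python3 st.py; python3 - <<'E'
from h import *
p,r,s=pose()
for ref in(.0655,):
  C=M+A*ref+[0,0,.0018]
  for t,c in((16,14.7),(12,14.7),(8,14.7),(4,14.7),(0,14.7)):
    r1=tool(YAW,t); print(t,inc(tcp(C+r1.apply([.005,0,0]),r1,c/1e3),r1,p,r))
E
```

```text
t 10.2 tip along/across/up mm [83.8 -0.1 -3.6] F(a,x,z) [-12.3  -0.5   0.6] tq [-1.83  0.06  0.07] axis F -12.0 tilt [179.8 -16.  -94. ] grip 61.288440227508545
16 {'dx': 0.062, 'dy': 0.015, 'dz': -0.022, 'rx': -0.003, 'ry': -0.001, 'rz': -0.0}
12 {'dx': 0.034, 'dy': 0.017, 'dz': 0.435, 'rx': -0.003, 'ry': 0.069, 'rz': -0.0}
8 {'dx': 0.038, 'dy': 0.018, 'dz': 0.893, 'rx': -0.003, 'ry': 0.139, 'rz': -0.001}
4 {'dx': 0.074, 'dy': 0.02, 'dz': 1.349, 'rx': -0.003, 'ry': 0.209, 'rz': -0.001}
0 {'dx': 0.142, 'dy': 0.021, 'dz': 1.802, 'rx': -0.003, 'ry': 0.278, 'rz': -0.001}
```

{"api": "move_arm", "payload": {"increments": [{"dx":0.0,"dy":0,"dz":0.2,"rx":0,"ry":0.035,"rz":0},{"dx":0.0,"dy":0,"dz":0.43,"rx":0,"ry":0.07,"rz":0},{"dx":0.0,"dy":0,"dz":0.66,"rx":0,"ry":0.105,"rz":0},{"dx":0.0,"dy":0,"dz":0.89,"rx":0,"ry":0.139,"rz":0},{"dx":0.0,"dy":0,"dz":0.89,"rx":0,"ry":0.139,"rz":0}]}}

```text
time: 10.7
eef_pos: [0.5268, -0.2088, 0.1018]
ee_rot: [0.05, 0.681, 0.729, -0.048]
force: [-0.4, -12.4, -3.5]
opening: 0.498
gripper_force: 61.3
```

```bash
python3 st.py;  python3 - <<'E'
from h import *
im=optics.get_image("side"); cv2.imwrite("pics/s8.png",cv2.resize(im[100:200,290:390],(600,600),interpolation=2)[:,:,::-1])
p,r,s=pose()
C=M+A*.0655+[0,0,.0015]
for t,c in((8,14.5),(6,14.5),(4,14.5),(2,14.5),(0,14.5)):
    r1=tool(YAW,t); print(t,inc(tcp(C+r1.apply([.005,0,0]),r1,c/1e3),r1,p,r))
E
```

```text
t 10.7 tip along/across/up mm [84.5 -0.1 -1.1] F(a,x,z) [-12.3  -1.3  -3.5] tq [-1.97  0.1   0.1 ] axis F -11.7 tilt [179.8  -7.9 -94. ] grip 61.31324887275696
8 {'dx': 0.017, 'dy': 0.014, 'dz': 0.002, 'rx': -0.003, 'ry': -0.0, 'rz': -0.0}
6 {'dx': -0.001, 'dy': 0.014, 'dz': 0.231, 'rx': -0.003, 'ry': 0.035, 'rz': -0.0}
4 {'dx': -0.011, 'dy': 0.015, 'dz': 0.461, 'rx': -0.003, 'ry': 0.07, 'rz': -0.0}
2 {'dx': -0.012, 'dy': 0.016, 'dz': 0.69, 'rx': -0.003, 'ry': 0.105, 'rz': -0.0}
0 {'dx': -0.006, 'dy': 0.016, 'dz': 0.92, 'rx': -0.003, 'ry': 0.139, 'rz': -0.001}
```

View pics/s8.png

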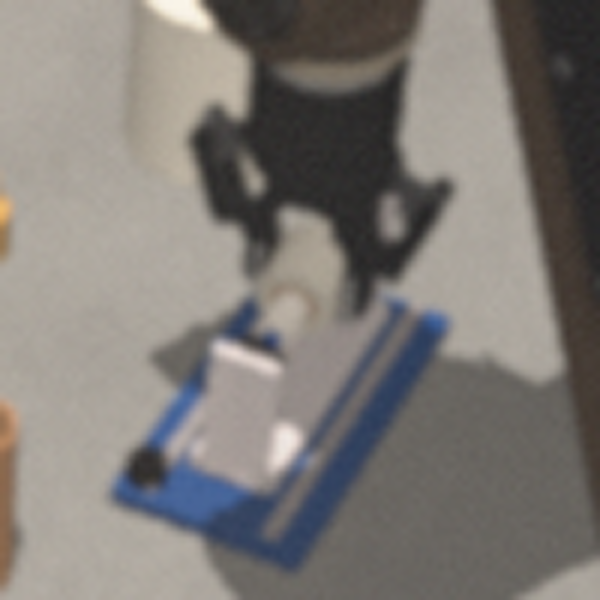

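The sprung tip is seated in the near cup (crop (262,340)) and the spindle is nearly level. I'll continue the swing.

{"api": "move_arm", "payload": {"increments": [{"dx":0.0,"dy":0,"dz":0.16,"rx":0,"ry":0.017,"rz":0},{"dx":0.0,"dy":0,"dz":0.3,"rx":0,"ry":0.035,"rz":0},{"dx":0.0,"dy":0,"dz":0.43,"rx":0,"ry":0.052,"rz":0},{"dx":0.0,"dy":0,"dz":0.55,"rx":0,"ry":0.07,"rz":0},{"dx":0.0,"dy":0,"dz":0.55,"rx":0,"ry":0.07,"rz":0}]}}

```text
time: 11.25
eef_pos: [0.5269, -0.2094, 0.0964]
ee_rot: [0.025, 0.682, 0.731, -0.025]
force: [-1.3, -11.9, -3.2]
opening: 0.498
gripper_force: 61.4
```

```bash
python3 st.py
```

```text
t 11.25 tip along/across/up mm [85.  -0.1 -0.7] F(a,x,z) [-11.8  -2.1  -3.2] tq [-2.    0.16  0.12] axis F -11.6 tilt [179.9  -4.  -94. ] grip 61.384713649749756
```

{"api": "move_arm", "payload": {"increments": [{"dx":0.0,"dy":0,"dz":0.12,"rx":0,"ry":0.017,"rz":0},{"dx":0.0,"dy":0,"dz":0.24,"rx":0,"ry":0.035,"rz":0},{"dx":0.0,"dy":0,"dz":0.36,"rx":0,"ry":0.052,"rz":0},{"dx":0.0,"dy":0,"dz":0.48,"rx":0,"ry":0.07,"rz":0},{"dx":0.0,"dy":0,"dz":0.48,"rx":0,"ry":0.07,"rz":0}]}}

```text
time: 11.75
eef_pos: [0.5269, -0.2098, 0.0914]
ee_rot: [-0.001, 0.682, 0.731, -0.001]
force: [-0.6, -11.7, -3.7]
opening: 0.497
gripper_force: 61.4
```

```bash
python3 st.py
```

```text
t 11.75 tip along/across/up mm [85.2 -0.1  0.2] F(a,x,z) [-11.6  -1.4  -3.7] tq [-2.04  0.1   0.16] axis F -11.6 tilt [179.9   0.  -94. ] grip 61.4028525352478
```

Level, with no rim contact. I'll ease back so the spring drives the steel tip home.

{"api": "move_arm", "payload": {"increments": [{"dx":-0.15,"dy":0,"dz":0,"rx":0,"ry":0,"rz":0},{"dx":-0.3,"dy":0,"dz":0,"rx":0,"ry":0,"rz":0},{"dx":-0.45,"dy":0,"dz":0,"rx":0,"ry":0,"rz":0},{"dx":-0.6,"dy":0,"dz":0,"rx":0,"ry":0,"rz":0},{"dx":-0.75,"dy":0,"dz":0,"rx":0,"ry":0,"rz":0},{"dx":-0.75,"dy":0,"dz":0,"rx":0,"ry":0,"rz":0}]}}

```text
time: 12.35
eef_pos: [0.5273, -0.2168, 0.0915]
ee_rot: [-0.001, 0.682, 0.731, -0.001]
force: [-0.5, -8.6, -4.2]
opening: 0.497
gripper_force: 61.4
```

```bash
python3 st.py
```

```text
t 12.35 tip along/across/up mm [78.2 -0.1  0.3] F(a,x,z) [-8.6 -1.1 -4.2] tq [-1.5   0.    0.08] axis F -8.6 tilt [179.8   0.  -94. ] grip 61.401944160461426
```

{"api": "move_arm", "payload": {"increments": [{"dx":-0.1,"dy":0,"dz":0.03,"rx":0,"ry":0,"rz":0},{"dx":-0.2,"dy":0,"dz":0.06,"rx":0,"ry":0,"rz":0},{"dx":-0.3,"dy":0,"dz":0.1,"rx":0,"ry":0,"rz":0},{"dx":-0.3,"dy":0,"dz":0.1,"rx":0,"ry":0,"rz":0}]}}

```text
time: 12.75
eef_pos: [0.5275, -0.2195, 0.0905]
ee_rot: [-0.001, 0.682, 0.731, -0.001]
force: [-0.6, -8.5, -0.7]
opening: 0.495
gripper_force: 61.4
```

```bash
python3 st.py
```

```text
t 12.75 tip along/across/up mm [75.5 -0.1 -0.6] F(a,x,z) [-8.4 -1.2 -0.7] tq [-1.19  0.13  0.03] axis F -8.4 tilt [179.8   0.  -94. ] grip 61.40190839767456
```

{"api": "move_arm", "payload": {"increments": [{"dx":-0.1,"dy":0,"dz":0,"rx":0,"ry":0,"rz":0},{"dx":-0.15,"dy":0,"dz":0,"rx":0,"ry":0,"rz":0},{"dx":-0.15,"dy":0,"dz":0,"rx":0,"ry":0,"rz":0}]}}

```text
time: 13.05
eef_pos: [0.5276, -0.2208, 0.0906]
ee_rot: [-0.001, 0.682, 0.731, -0.001]
force: [-0.3, -7.4, -2.0]
opening: 0.493
gripper_force: 61.4
```

```bash
python3 st.py
```

```text
t 13.05 tip along/across/up mm [74.2 -0.1 -0.6] F(a,x,z) [-7.4 -0.8 -2. ] tq [-1.11  0.05  0.07] axis F -7.4 tilt [179.8   0.  -94. ] grip 61.400370597839355
```

{"api": "move_arm", "payload": {"increments": [{"dx":-0.05,"dy":0,"dz":0,"rx":0,"ry":0,"rz":0},{"dx":-0.1,"dy":0,"dz":0,"rx":0,"ry":0,"rz":0},{"dx":-0.1,"dy":0,"dz":0,"rx":0,"ry":0,"rz":0}]}}

```text
time: 13.35
eef_pos: [0.5276, -0.2212, 0.0905]
ee_rot: [-0.002, 0.682, 0.731, -0.001]
force: [0.9, -4.3, -1.9]
opening: 0.498
gripper_force: 61.4
```

```bash
python3 st.py
```

```text
t 13.35 tip along/across/up mm [73.8 -0.2 -0.5] F(a,x,z) [-4.3  0.6 -1.9] tq [-0.65 -0.07  0.12] axis F -4.3 tilt [ 1.798e+02  1.000e-01 -9.400e+01] grip 61.424667835235596
```

{"api": "move_arm", "payload": {"increments": [{"dx":-0.08,"dy":0,"dz":0,"rx":0,"ry":0,"rz":0},{"dx":-0.08,"dy":0,"dz":0,"rx":0,"ry":0,"rz":0}]}}

```text
time: 13.55
eef_pos: [0.5275, -0.2215, 0.0905]
ee_rot: [-0.002, 0.682, 0.731, -0.001]
force: [0.8, 2.0, -0.1]
opening: 0.497
gripper_force: 61.6
```

```bash
python3 st.py
```

```text
t 13.55 tip along/across/up mm [73.5 -0.3 -0.5] F(a,x,z) [ 1.9  0.9 -0.1] tq [ 0.1  -0.23  0.07] axis F 1.9 tilt [ 1.798e+02  1.000e-01 -9.400e+01] grip 61.62094473838806
```

{"api": "move_arm", "payload": {"hand": 7, "increments": [{"dx":0,"dy":0,"dz":0,"rx":0,"ry":0,"rz":0},{"dx":0,"dy":0,"dz":0,"rx":0,"ry":0,"rz":0},{"dx":0,"dy":0,"dz":0,"rx":0,"ry":0,"rz":0},{"dx":0,"dy":0,"dz":0,"rx":0,"ry":0,"rz":0},{"dx":0,"dy":0,"dz":0,"rx":0,"ry":0,"rz":0}]}}

```text
time: 14.05
eef_pos: [0.5274, -0.2218, 0.0905]
ee_rot: [-0.002, 0.682, 0.731, -0.001]
force: [0.1, -0.1, -0.4]
opening: 0.816
gripper_force: 0.0
```

```bash
python3 st.py; python3 -c "
from h import *
print(robot.get_state()['opening'])
im=optics.get_image('side')
for t in('spindle','sprung_tip','plain_tip'): print(t,[(round(d['p'],2),np.round(d['at'],3)) for d in models.pinpoint('side',t) if d['at'][1]<-.05])"
```

```text
t 14.05 tip along/across/up mm [73.2 -0.4 -0.5] F(a,x,z) [-0.2  0.1 -0.4] tq [-0.02  0.06 -0.02] axis F -0.2 tilt [ 1.798e+02  1.000e-01 -9.400e+01] grip 0.0
0.8162527995896236
spindle [(0.58, array([ 0.527, -0.221,  0.087]))]
sprung_tip [(0.21, array([ 0.743, -0.233,  0.003]))]
plain_tip [(0.62, array([ 0.535, -0.284,  0.083]))]
```

Released, and the spindle stayed at its height. I'll retreat upward and then back, clear of the view.

{"api": "move_arm", "payload": {"increments": [{"dx":0,"dy":0,"dz":-2,"rx":0,"ry":0,"rz":0},{"dx":0,"dy":0,"dz":-5,"rx":0,"ry":0,"rz":0},{"dx":0,"dy":0,"dz":-9,"rx":0,"ry":0,"rz":0},{"dx":5,"dy":0,"dz":-13,"rx":0,"ry":0,"rz":0},{"dx":10,"dy":0,"dz":-13,"rx":0,"ry":0,"rz":0},{"dx":15,"dy":0,"dz":-13,"rx":0,"ry":0,"rz":0},{"dx":20,"dy":0,"dz":-13,"rx":0,"ry":0,"rz":0},{"dx":20,"dy":0,"dz":-13,"rx":0,"ry":0,"rz":0}]}}

```text
time: 15.05
eef_pos: [0.5132, -0.0188, 0.2213]
ee_rot: [-0.002, 0.681, 0.732, -0.001]
force: [0.2, -0.8, 0.0]
opening: 0.813
gripper_force: 0.0
```

```bash
python3 -c "
from h import *
O=[]
for c,b in(('top',(320,175,420,250)),('side',(300,110,400,185))):
    im=optics.get_image(c); O.append(cv2.resize(im[b[1]:b[3],b[0]:b[2]],(400,300),interpolation=2))
    for t in('spindle','sprung_tip','plain_tip'): print(c,t,[(round(d['p'],2),np.round(d['at'],3)) for d in models.pinpoint(c,t) if d['at'][1]<-.05])
cv2.imwrite('pics/f.png',np.hstack(O)[:,:,::-1]); print(robot.get_state()['time'],robot.get_state()['qvel'].round(3))"
```

```text
top spindle [(0.77, array([ 0.527, -0.22 ,  0.083]))]
top sprung_tip []
top plain_tip [(0.86, array([ 0.53 , -0.277,  0.09 ]))]
side spindle [(0.66, array([ 0.526, -0.222,  0.086]))]
side sprung_tip [(0.34, array([ 0.527, -0.209,  0.086]))]
side plain_tip [(0.45, array([ 0.533, -0.28 ,  0.083]))]
15.45 [ 0.003 -0.001  0.002 -0.001 -0.     0.003]
```

View pics/f.png

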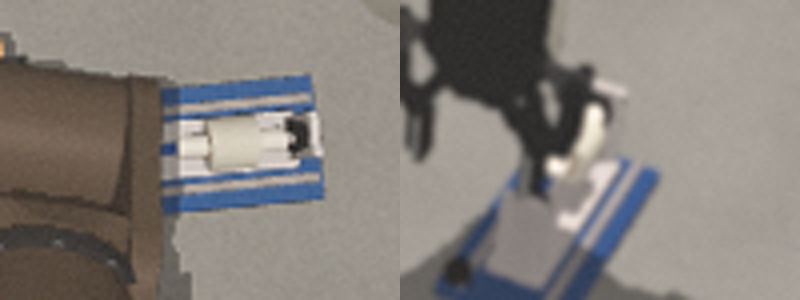

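The spindle sits level in the stand: roll at top crop (235,140), steel pin inside the far cup at (293,138). Both cameras put the origin at z ≈ 0.083–0.086, and the gripper is clear.

```bash
python3 -c "
from station import robot
print(robot.finish_job())"
```

```text
the job is handed in; nothing more can be done
None
```

The spindle is in the blue stand, sprung tip first, level and held by its spring in both cups; I let go, pulled the gripper clear, and handed the job in at about 15.5 s, with readings on the stand peaking at about 13 N (limit 25 N).

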